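# Lock the amber vial's bayonet cap

## Robot

A 6-joint arm with a two-finger parallel gripper is mounted at the origin on the work surface. World frame = base frame: x ahead of the robot, y to its left, z up, the work surface at z = 0. Lengths are in m, angles in degrees, forces in N, time in s.
With the tool pointing down it reaches from about 0.4 to 0.825 m from the base axis. Payload 7 kg.
Tool frame: the origin (TCP) lies at the very end of the fingers, on their centre line; the grasp point (between the pads) lies 19 mm behind it (ctrl.grip_point_offset is the distance from the TCP to the grasp point, in m); x points along the fingers, z is the direction in which the jaws open and shut, and the axes are right-handed (so a half turn about x gives the same grasp; the last joint's range is limited). The gripper opens to 88 mm and grips with 3 to 60 N. Pads are 19 mm wide; open, the fingers measure 130 mm over their backs; the gripper's body (78 mm by 193 mm) begins 47 mm behind the grasp point.
Start: joints at [-51.446, 20.546, 0.682, 0, -70.136, -16.507], TCP at [0.253, -0.626, 0.227] pointing down, gripper open.
Joint ranges: [-176.03, 176.03], [-82.01, 121.73], [-58.28, 71.71], [-173.87, 95.51], [-174.79, -0.11], [-173.66, 173.66]. Speed limits (degrees/s): [136.94, 136.94, 172.46, 180, 180, 180].

## Interface

Orientations are given as [roll, pitch, yaw] about the fixed x, y, z axes, in that order (R = Rz(yaw) Ry(pitch) Rx(roll)).
In Python, from plant import get_obs, snapshot, calibration, close_job, ctrl gives the robot as it stands.
- The arm moves only by the tool move_arm, never from a script. Its argument "commands" is a list that holds one entry, the list of rows, each a list of 4 numbers: the shift along the tool's x, y, z in cm, then the turn about the tool's x in rad. In form: [[[dx, dy, dz, spin], ...]]. A call has 1 to 8 rows; each row shifts and turns the commanded pose from where the row before left it, along the tool's axes as they then stand; what a row does not reach is not made up. A row lasts 1/10 s, in which the tool goes at most 50 mm and 8.59 degrees, less where a joint would pass 70% of its speed; a pose out of reach is approached as far as the arm can. A call with a gripper value outside its range is refused whole. "jaw" is the finger opening in cm, from 0 to 8.76, set as the call begins (left out, the last holds). The fingers move at their own pace and stop on an object; the grip force is fixed at half the most. Time passes only in rows, so rows that do not move let the fingers close. It gives the time, the measured TCP pose, the force and the opening at its end, in the units of the state.
- get_obs(): the state, without advancing time (a new reading comes with each control period).
- snapshot(name): name is "side" or "top"; returns (picture, depth): 420x560x3 uint8, red, green, blue; 420x560 float32, m along the optical axis (not along the pixel's ray), 0 where there is no reading.
- calibration(name): a dict with "mtx" (3x3 intrinsics, pixels), "k1" (the pictures are not rectified: a ray, as slopes to the right and down, at radius r is drawn at 1 + k1 r^2 times it, then the intrinsics apply), "T" (4x4, takes a point from camera to world coordinates). Camera axes: x right, y up, looking along -z (the intrinsics and any distortion apply to the point x, -y, -z); pixel columns grow to the right and rows downward; lengths in m; the calibration is good to about 2 mm. A picture is of the moment at which its call begins. calibration takes no time and is no camera call.
- close_job(): hands the job in, once; it reports no verdict.
The state is a dict: "clock": time; "joint_pos": joint angles; "qvel": joint speeds; "tau": joint torques, N m; "tool_pos": TCP position; "orientation": TCP orientation; "force": force on the tool from outside, world axes, zero at the start; "moment": the same for the moment, N m; "opening": finger opening in m.
Only numpy, scipy, OpenCV 4.12 (cv2) and the standard library are available. Lean on these libraries where they do the work, as an engineer would, in place of code of your own. Each camera call takes 0.05 s, during which the arm holds its last target. There are 200 camera calls.

## Task

The orange cap of the amber vial in the divided tray stands proud in its bayonet slots, not locked. Push the cap well down against its spring, then give it a quarter turn clockwise (seen from above) so that it locks, and let go. Leave the white cup standing where it is.

Things in the scene. Friction and masses are not known exactly. Their poses are not given: they have to be found in the camera images.
- cap_grip (a point): Point in the orange cap's upright grip bar (40 long, 14 wide, 30 tall, on a disc 48 across, 22 thick), on the cap's axis, 8 mm below the bar's top, 22 above the disc. x along the bar to its black mark, y across, z up; turns with the cap. Its amber vial is held fast in any pocket of a white tray. The green-capped and white-capped vials (112 mm pitch, bars about 6 mm lower) are already locked.
- cap_press (a joint): How far the orange cap is pushed down, m: 0 standing proud (start), 0.013 bottom stop. A spring pushes up, 3 N at 0, 10 N at the bottom. It turns only when deeper than 0.008: 0.010 to 0.012 is a good depth. Once turned and released, the spring lifts it to about 0.0055, where its hooks catch.
- cap_turn (a joint): Turn of the orange cap, rad, growing clockwise seen from above. Starts at 0.05 to 0.2 and is blocked beyond about 0.25 until the cap is pushed down. End stop at 1.65; let go anywhere from 1.25 to the stop it springs up into the locking notch. Aim for about 1.45. It turns easily (0.03 N m).
- cup: White ceramic cup, loose and upright, 80 mm across the rim, 85 mm high, 0.25 kg, on the cart to the right of the tray seen from the robot. Origin: centre of its underside. To be left alone.

How it is judged:
By the outcome, as a careful person would: the job done as asked, in the order asked, and still so for the second after the job is handed in, with the robot touching nothing.
It also fails if it takes over 32 s, if anything falls off the work surface, if the arm or the gripper's body presses on something with over 40 N, if the wrist force passes 120 N, or if a joint passes its speed limit or range.

## Working session

There is one attempt and no reset: what is moved stays moved. The work goes in short steps, Python scripts to look and compute and a tool call to move; the robot and the scene stay as the last step left them, time stands still between calls to the robot, and variables do not carry over. Pictures are saved under pics/ and viewed, about 8 in all and at most 12, crops included, and the job is handed in when it is done.

Besides the shell and the picture viewer there is one more tool, called after ">>>" in YAML: its name, and indented under it one key for each argument. move_arm: Moves the arm, as the interface text tells. Its arguments: {"type":"object","properties":{"commands":{"type":"array"},"jaw":{"type":"number"}},"required":["commands"]}

```bash
mkdir -p pics
python3 - <<'E'
from plant import *
import cv2,numpy as np
o=get_obs();print(o)
for n in("top","side"):
    p,d=snapshot(n);np.savez(f"pics/{n}0.npz",p=p,d=d);cv2.imwrite(f"pics/{n}0.png",p[:,:,::-1]);c=calibration(n);print(n,c)
a=[cv2.imread(f"pics/{n}0.png") for n in("top","side")]
E
```

```text
{'clock': 0.0, 'joint_pos': array([-5.14487479e+01,  2.05919338e+01,  6.33937770e-01, -1.89611689e-02,
       -7.01374749e+01, -1.65085670e+01]), 'qvel': array([ 0.06376182,  0.04961128, -0.03107373, -0.04950084,  0.08246076,
       -0.00065392]), 'tau': array([ 1.65613937e-04, -5.82705331e+01,  2.93054688e+01,  6.99694991e+00,
        6.84364364e-03, -2.40360650e-04]), 'tool_pos': array([ 0.25312412, -0.62520742,  0.22562197]), 'orientation': array([  5.93446617,  89.90287877, 117.97069407]), 'force': array([ 0.27616467,  0.26833295, -0.11160947]), 'moment': array([ 0.0036672 , -0.03644795, -0.03271434]), 'opening': 0.08733922432256462}
top {'mtx': array([[381.54831059,   0.        , 284.37106523],
       [  0.        , 381.54831059, 205.18648507],
       [  0.        ,   0.        ,   1.        ]]), 'k1': -0.03573072681292366, 'T': array([[ 0.02851471,  0.99485019, -0.09726262,  0.4995839 ],
       [-0.99928769,  0.02596455, -0.02738525, -0.18611084],
       [-0.02471884,  0.09797423,  0.99488192,  0.84083616],
       [ 0.        ,  0.        ,  0.        ,  1.        ]])}
side {'mtx': array([[433.57737449,   0.        , 273.747249  ],
       [  0.        , 433.57737449, 210.26853027],
       [  0.        ,   0.        ,   1.        ]]), 'k1': -0.07366042325765587, 'T': array([[-0.99374762,  0.06438321, -0.0912166 ,  0.49699453],
       [-0.11101299, -0.65691029,  0.74575129,  0.36995663],
       [-0.01190726,  0.7512148 ,  0.65995041,  0.58286834],
       [ 0.        ,  0.        ,  0.        ,  1.        ]])}
```

View pics/top0.png

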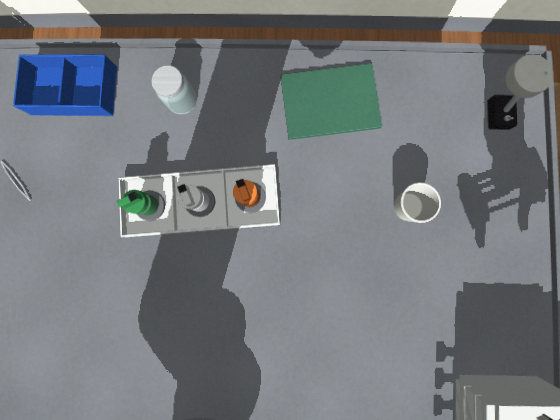

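View pics/side0.png

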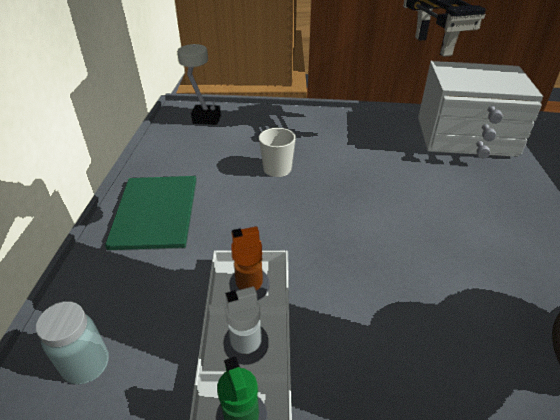

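```bash
cat > h.py <<'E'
import numpy as np,cv2
from plant import calibration
def und(c,uv):
    K=c["mtx"];return cv2.undistortPoints(np.float64(uv).reshape(-1,1,2),K,np.array([c["k1"],0,0,0,0.])).reshape(-1,2)
def pts(n,uv,z):   # depth along axis
    c=calibration(n);s=und(c,uv);z=np.asarray(z)[:,None]
    P=np.c_[s[:,:1],-s[:,1:],-np.ones(len(s))]*z
    return P@c["T"][:3,:3].T+c["T"][:3,3]
def plane(n,uv,h):
    c=calibration(n);s=und(c,uv)
    D=np.c_[s[:,:1],-s[:,1:],-np.ones(len(s))]@c["T"][:3,:3].T;o=c["T"][:3,3]
    return o+D*((h-o[2])/D[:,2])[:,None]
def cloud(n,m,d):
    m=m&(d>0);v,u=np.nonzero(m);return pts(n,np.c_[u,v],d[m]),np.c_[u,v]
def orange(p):
    h=cv2.cvtColor(p,cv2.COLOR_RGB2HSV);return (h[...,0]<14)&(h[...,1]>170)&(h[...,2]>70)
E
python3 - <<'E'
from h import *
for n,box in(("top",(215,160,285,230)),("side",(215,215,285,300))):
    f=np.load(f"pics/{n}0.npz");p,d=f["p"],f["d"]
    x0,y0,x1,y1=box;B=np.zeros(d.shape,bool);B[y0:y1,x0:x1]=1
    P,uv=cloud(n,orange(p)&B,d);zt=np.percentile(P[:,2],98)
    print(n,len(P),"ztop",zt,np.percentile(P[:,2],[5,25,50,75,90,95]).round(4))
    T=P[P[:,2]>zt-.008];print("bar top orange",len(T),T.min(0),T.max(0),T.mean(0))
    D=P[(P[:,2]<zt-.025)&(P[:,2]>zt-.034)];print("disc",len(D),D.min(0) if len(D) else 0,D.max(0) if len(D) else 0)
    K,uvk=cloud(n,(p.max(2)<45)&B,d);K_=K[K[:,2]>zt-.02];
    print("mark",len(K_),K_.mean(0),K_.max(0))
    A=np.r_[T,K_[K_[:,2]>zt-.008]];r=cv2.minAreaRect((A[:,:2]*1000).astype(np.float32));print("bar rect",r)
    cv2.imwrite(f"pics/{n}c.png",cv2.resize(p[y0:y1,x0:x1,::-1],None,fx=7,fy=7,interpolation=cv2.INTER_NEAREST))
a,b=[cv2.imread(f"pics/{n}c.png") for n in("top","side")]
b=b[:490];cv2.imwrite("pics/c.png",cv2.resize(np.hstack([a,b]),(800,400)))
E
```

```text
top 439 ztop 0.1370896098368175 [0.089  0.1045 0.106  0.1268 0.1355 0.1364]
bar top orange 108 [ 0.57647439 -0.10009549  0.13075555] [ 0.60468087 -0.0803947   0.13893731] [ 0.5897522  -0.09017929  0.13520428]
disc 260 [ 0.57352855 -0.11011414  0.10313977] [ 0.61902265 -0.06453716  0.1118143 ]
mark 43 [ 0.60872372 -0.0825831   0.13618024] [ 0.61601879 -0.07468283  0.13943244]
bar rect ((596.0071411132812, -87.76783752441406), (39.10489273071289, 13.90488338470459), 19.941116333007812)
side 1137 ztop 0.13391180002380745 [0.0407 0.0864 0.1032 0.1171 0.1304 0.1333]
bar top orange 172 [ 0.57703778 -0.09802411  0.12595497] [ 0.61280996 -0.07337258  0.13553591] [ 0.59159338 -0.08525058  0.1316323 ]
disc 303 [ 0.57332437 -0.09998272  0.09997132] [ 0.61865134 -0.06266338  0.10888764]
mark 152 [ 0.60117584 -0.0193245   0.13172855] [0.61588045 0.03627537 0.13617084]
bar rect ((590.3804931640625, -30.739105224609375), (38.81284713745117, 132.50709533691406), 6.288939476013184)
```

View pics/c.png

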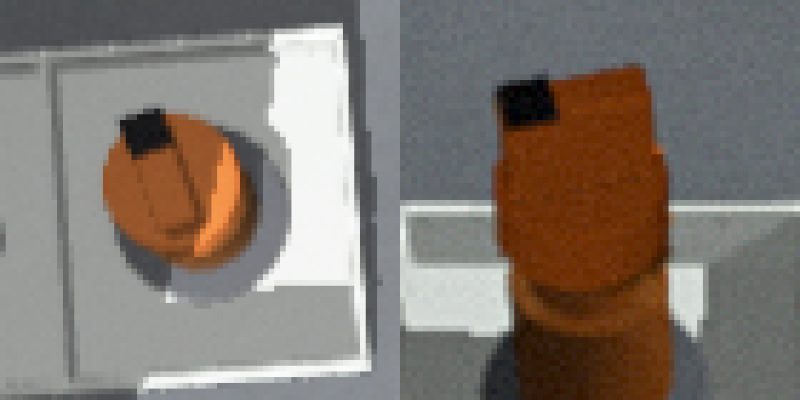

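```bash
cat >> h.py <<'E'
from scipy.spatial.transform import Rotation as Ro
def go(o,tgt):
    R=Ro.from_euler("xyz",o["orientation"],degrees=True).as_matrix()
    z=R[:,2];print("toolx",R[:,0].round(4),"y",R[:,1].round(4),"z",R[:,2].round(4),"zyaw",np.degrees(np.arctan2(z[1],z[0])))
    print("delta tool cm",100*R.T@(np.array(tgt)-o["tool_pos"]),"F",o["force"].round(1),o["moment"].round(2),o["clock"],o["opening"],o["tool_pos"].round(4),o["joint_pos"].round(1))
E
python3 - <<'E'
from h import *
from plant import get_obs
go(get_obs(),[.596,-.0875,.18])
f=np.load("pics/top0.npz");p,d=f["p"],f["d"]
print(pts("top",[[418,190],[418,218],[402,203],[438,203]],[d[190,418],d[218,418],d[203,402],d[203,438]]))
E
```

```text
toolx [-7.0e-04  1.3e-03 -1.0e+00] y [-9.269e-01 -3.753e-01  1.000e-04] z [-0.3753  0.9269  0.0015] zyaw 112.04201644623703
delta tool cm [  4.62158466 -51.9543765   36.97214829] F [ 0.3 -0.1  0.1] [ 0.   -0.04  0.01] 0.1 0.08774593389899421 [ 0.2532 -0.6252  0.2257] [-51.4  20.6   0.6  -0.  -70.1 -16.5]
[[ 0.61670028 -0.44342981  0.04477348]
 [ 0.55924131 -0.44909481  0.02618067]
 [ 0.58396486 -0.39863768  0.08463282]
 [ 0.58628804 -0.47162457  0.08062442]]
```

>>> move_arm:
  commands:
    - [[0, -3.2, 2.3, 0], [0, -3.2, 2.3, 0], [0, -3.2, 2.3, 0], [0, -3.2, 2.3, 0], [0, -3.2, 2.3, 0], [0, -3.2, 2.3, 0], [0, -3.2, 2.3, 0], [0, -3.2, 2.3, 0]]
  jaw: 8

```text
clock: 0.9
tool_pos: [0.422, -0.3574, 0.2263]
orientation: [21.4, 90.0, 133.4]
force: [1.3, -0.0, -0.7]
opening: 0.0798
```

>>> move_arm:
  commands:
    - [[0, -3.2, 2.3, 0], [0, -3.2, 2.3, 0], [0, -3.2, 2.3, 0], [0, -3.2, 2.3, 0], [0, -3.2, 2.3, 0], [0, -3.2, 2.3, 0], [0, -3.2, 2.3, 0.035], [0, 0, 0, 0]]

```text
clock: 1.7
tool_pos: [0.5706, -0.1224, 0.2258]
orientation: [40.1, 90.0, 150.3]
force: [0.2, -0.7, 0.3]
opening: 0.0802
```

Run:
```python
from h import *
from plant import get_obs
go(get_obs(),[.596,-.0875,.107])
```

```text
toolx [-4.e-04  2.e-04 -1.e+00] y [-9.387e-01 -3.448e-01  3.000e-04] z [-3.448e-01  9.387e-01  4.000e-04] zyaw 110.16988045268032
delta tool cm [11.88198853 -3.5887303   2.39331523] F [ 0.2 -0.7  0.3] [-0.06  0.1  -0.01] 1.7 0.08019953109526404 [ 0.5706 -0.1224  0.2258] [  7.1  12.  -11.2  -0.  -66.7 -76.9]
```

>>> move_arm:
  commands:
    - [[2, -1.8, 1.2, 0], [2, -1.8, 1.2, 0], [2, 0, 0, 0], [1, 0, 0, 0], [0, 0, 0, 0], [0, 0, 0, 0]]

```text
clock: 2.3
tool_pos: [0.5944, -0.0913, 0.1572]
orientation: [-153.4, 90.0, -43.4]
force: [0.1, 0.5, 0.3]
opening: 0.0802
```

Run:
```python
from h import *
from plant import *
go(get_obs(),[.596,-.0875,.107])
p,d=snapshot("side");a=p[140:300,170:330]
t,d=snapshot("top");b=t[130:250,190:310]
cv2.imwrite("pics/d.png",np.hstack([cv2.resize(x[...,::-1],(400,400)) for x in(a,b)]))
```

```text
toolx [ 3.e-04 -3.e-04 -1.e+00] y [-9.396e-01 -3.424e-01 -2.000e-04] z [-3.424e-01  9.396e-01 -4.000e-04] zyaw 110.02276647443448
delta tool cm [ 5.01514739 -0.27729833  0.30452722] F [0.1 0.5 0.3] [-0.03 -0.05  0.03] 2.3 0.08022219625406433 [ 0.5944 -0.0913  0.1572] [  9.9  16.7 -14.4   0.  -58.8 -79.9]
```

View pics/d.png

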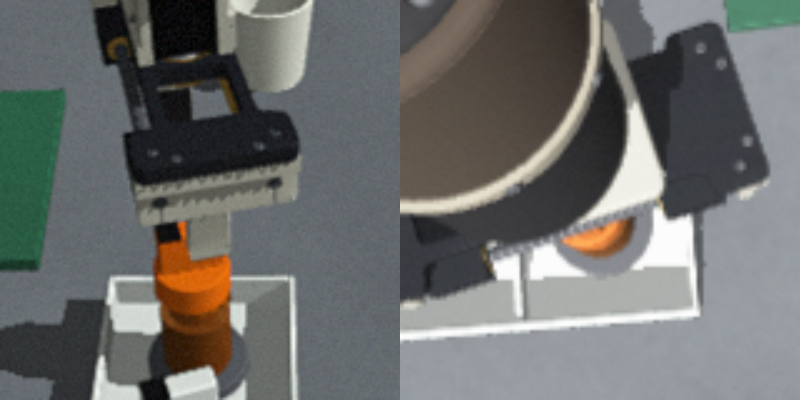

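The side crop shows the near finger hanging beside the bar (crop pixel 205,235), above the disc. It is aligned with the bar, and the cup is clear.

>>> move_arm:
  commands:
    - [[1, -0.28, 0.3, 0], [1.5, 0, 0, 0], [1.5, 0, 0, 0], [0.8, 0, 0, 0], [0, 0, 0, 0], [0, 0, 0, 0]]
  jaw: 5

```text
clock: 3.0
tool_pos: [0.5963, -0.087, 0.1089]
orientation: [-129.4, 90.0, -19.4]
force: [-0.7, -0.3, 1.6]
opening: 0.0504
```

>>> move_arm:
  commands:
    - [[0, 0, 0, 0], [0, 0, 0, 0], [0, 0, 0, 0], [0, 0, 0, 0], [0, 0, 0, 0], [0, 0, 0, 0]]
  jaw: 0

```text
clock: 3.6
tool_pos: [0.5961, -0.0874, 0.1087]
orientation: [-174.6, 90.0, -64.5]
force: [0.0, -2.8, 0.1]
opening: 0.0138
```

Run:
```python
from h import *
from plant import *
go(get_obs(),[.596,-.0875,.107])
p,d=snapshot("side");a=p[170:290,200:320]
cv2.imwrite("pics/e.png",cv2.resize(a[...,::-1],(480,480)))
```

```text
toolx [ 3.e-04 -5.e-04 -1.e+00] y [-9.394e-01 -3.429e-01 -1.000e-04] z [-3.429e-01  9.394e-01 -6.000e-04] zyaw 110.05087424770136
delta tool cm [ 0.17416279  0.01309066 -0.007863  ] F [ 0.  -2.8  0.1] [-0.83 -0.15 -0.  ] 3.6 0.013824097231706807 [ 0.5961 -0.0874  0.1087] [ 10.2  19.5 -17.5   0.  -53.  -80.2]
```

View pics/e.png

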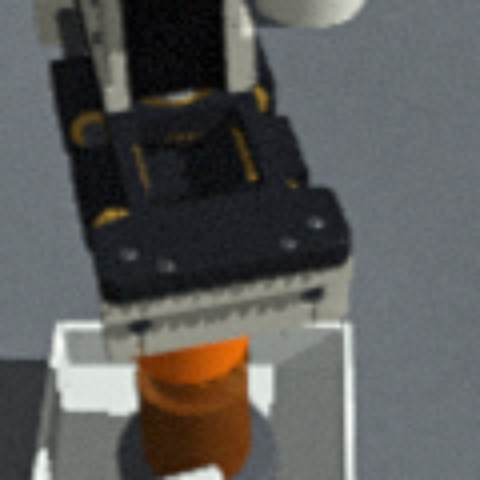

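The fingers hold the bar: the opening is 13.8 mm and the orange disc shows just under the gripper (crop pixel 195,360). Now the press.

>>> move_arm:
  commands:
    - [[0.3, 0, 0, 0], [0.3, 0, 0, 0], [0.3, 0, 0, 0], [0.1, 0, 0, 0], [0, 0, 0, 0], [0, 0, 0, 0], [0, 0, 0, 0]]

```text
clock: 4.35
tool_pos: [0.5962, -0.0873, 0.0991]
orientation: [-154.6, 90.0, -44.6]
force: [-2.2, -2.7, 7.3]
opening: 0.0141
```

>>> move_arm:
  commands:
    - [[0.15, 0, 0, 0], [0, 0, 0, 0], [0, 0, 0, 0]]

```text
clock: 4.65
tool_pos: [0.5962, -0.0874, 0.0977]
orientation: [-153.3, 90.0, -43.2]
force: [-2.5, -2.5, 7.8]
opening: 0.0139
```

Run:
```python
from h import *
from plant import *
for i in range(4):
    snapshot("side");o=get_obs();print(o["force"].round(1),o["tool_pos"].round(4))
```

```text
[-1.4 -2.6  8.8] [ 0.5961 -0.0874  0.0977]
[-1.6 -3.2  8.6] [ 0.5961 -0.0874  0.0977]
[-1.6 -3.1  7.8] [ 0.5961 -0.0874  0.0977]
[-1.6 -2.4  7.8] [ 0.5962 -0.0874  0.0977]
```

>>> move_arm:
  commands:
    - [[0, 0, 0, 0.1], [0, 0, 0, 0.1], [0, 0, 0, 0.1], [0, 0, 0, 0.1], [0, 0, 0, 0]]

```text
clock: 5.35
tool_pos: [0.5961, -0.087, 0.0977]
orientation: [-96.9, 90.0, -9.9]
force: [-1.6, -2.0, 8.1]
opening: 0.0139
```

Run:
```python
from h import *
from plant import *
go(get_obs(),[.596,-.0875,.0977])
```

```text
toolx [ 6.e-04 -1.e-04 -1.e+00] y [-9.986e-01  5.350e-02 -6.000e-04] z [ 5.350e-02  9.986e-01 -1.000e-04] zyaw 86.93534084628163
delta tool cm [-0.0032773   0.01027987 -0.04781251] F [-1.6 -2.   8.1] [-0.5   0.86  0.01] 5.35 0.013858538417104346 [ 0.5961 -0.087   0.0977] [  10.3   20.2  -18.2    0.   -51.6 -103.3]
```

The cap turned 0.40 rad with almost no moment, so it is past the block. I'll continue.

>>> move_arm:
  commands:
    - [[0, 0, 0, 0.13], [0, 0, 0, 0.13], [0, 0, 0, 0.13], [0, 0, 0, 0.13], [0, 0, 0, 0.13], [0, 0, 0, 0.13], [0, 0, 0, 0.13], [0, 0, 0, 0]]

```text
clock: 6.15
tool_pos: [0.5966, -0.0864, 0.0977]
orientation: [-13.8, 89.9, 20.9]
force: [-1.9, 1.0, 7.3]
opening: 0.0139
```

>>> move_arm:
  commands:
    - [[0, 0, 0, 0], [0, 0, 0, 0]]

```text
clock: 6.35
tool_pos: [0.5966, -0.0865, 0.0977]
orientation: [-13.8, 89.9, 21.2]
force: [-1.1, 1.5, 7.3]
opening: 0.014
```

Run:
```python
from h import *
from plant import *
go(get_obs(),[.596,-.0875,.0977])
```

```text
toolx [ 1.5e-03  6.0e-04 -1.0e+00] y [-5.736e-01  8.192e-01 -4.000e-04] z [0.8192 0.5736 0.0015] zyaw 34.99877803311652
delta tool cm [-0.00059434 -0.05333427 -0.10493942] F [-1.1  1.5  7.3] [ 0.45  0.58 -0.09] 6.35 0.01404875918551692 [ 0.5966 -0.0865  0.0977] [  10.3   20.2  -18.2   -0.   -51.5 -155.3]
```

>>> move_arm:
  commands:
    - [[-0.2, 0, 0, 0], [-0.2, 0, 0, 0], [0, 0, 0, 0]]

```text
clock: 6.65
tool_pos: [0.5965, -0.0864, 0.1017]
orientation: [-11.4, 89.9, 23.6]
force: [-1.8, 0.5, 6.3]
opening: 0.0137
```

>>> move_arm:
  commands:
    - [[0, 0, 0, 0], [0, 0, 0, 0], [0, 0, 0, 0], [0, 0, 0, 0], [0, 0, 0, 0]]
  jaw: 5

```text
clock: 7.15
tool_pos: [0.5958, -0.087, 0.1008]
orientation: [140.3, 90.0, 175.3]
force: [0.3, 0.7, 0.3]
opening: 0.0472
```

>>> move_arm:
  commands:
    - [[-1, 0, 0, 0], [-2, 0, 0, 0], [-3, 0, 0, 0], [-4, 0, 0, 0], [-2, 0, 0, 0], [0, 0, 0, 0]]

```text
clock: 7.75
tool_pos: [0.5979, -0.0871, 0.2259]
orientation: [-33.0, 89.6, 2.0]
force: [0.4, 0.1, 0.4]
opening: 0.0506
```

>>> move_arm:
  commands:
    - [[0, 2.2, -3.1, 0], [0, 2.2, -3.1, 0], [0, 2.2, -3.1, 0], [0, 2.2, -3.1, 0], [0, 0, 0, 0]]

```text
clock: 8.25
tool_pos: [0.4396, -0.0863, 0.2213]
orientation: [67.4, 89.9, 102.3]
force: [1.0, 0.3, 0.2]
opening: 0.0502
```

Run:
```python
from h import *
from plant import *
print(get_obs()["tool_pos"],get_obs()["clock"])
ims=[]
for n,(x0,y0,x1,y1) in(("top",(215,160,285,230)),("side",(215,215,285,285))):
    p,d=snapshot(n);B=np.zeros(d.shape,bool);B[y0:y1,x0:x1]=1
    P,uv=cloud(n,orange(p)&B,d);zt=np.percentile(P[:,2],98);T=P[P[:,2]>zt-.008]
    print(n,"ztop",zt,"bar mean",T.mean(0),len(T))
    K,_=cloud(n,(p.max(2)<45)&B,d);K=K[(K[:,2]>zt-.008)];A=np.r_[T,K] if n=="top" else T
    print("mark",K.mean(0) if len(K) else 0,cv2.minAreaRect((A[:,:2]*1000).astype(np.float32)))
    ims.append(cv2.resize(p[y0-40:y1+40,x0-40:x1+40,::-1],(400,400)))
    if n=="top": print("cup",pts(n,[[402,203],[438,203]],[d[203,402],d[203,438]]))
cv2.imwrite("pics/f.png",np.hstack(ims))
```

```text
[ 0.43961361 -0.08629942  0.22127628] 8.25
top ztop 0.13168018085124666 bar mean [ 0.59208203 -0.08259323  0.12942764] 105
mark [ 0.60422732 -0.09756142  0.13095804] ((595.9603881835938, -86.6881103515625), (14.344715118408203, 38.223289489746094), 34.27019119262695)
cup [[ 0.58411349 -0.39901205  0.08330079]
 [ 0.58636882 -0.47189059  0.07991612]]
side ztop 0.12893942593893593 bar mean [ 0.59311164 -0.07855166  0.12692319] 156
mark [ 0.60453431 -0.09721742  0.12887842] ((595.6547241210938, -83.98616027832031), (14.350780487060547, 36.09659194946289), 36.37320327758789)
```

View pics/f.png

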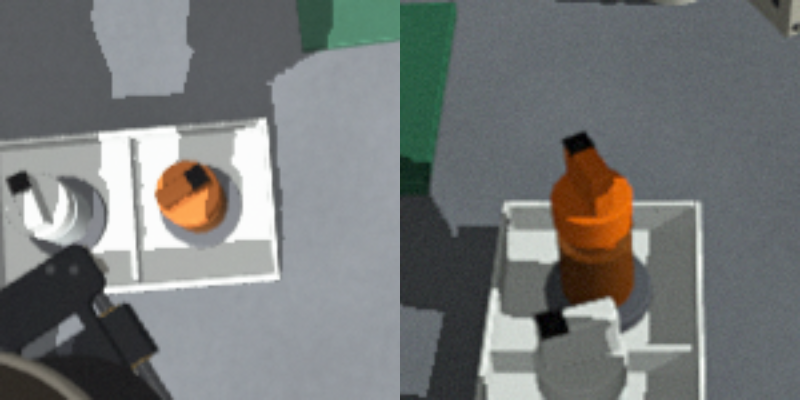

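The bar now points to -56° (mark at crop pixel 197,177), and its top sits about 5.2 mm lower, as it should when locked. The cup hasn't moved and the gripper is clear.

```bash
python3 -c "
from plant import *
print(close_job())"
```

```text
the job is handed in; nothing more can be done
None
```

The orange cap was pushed down, turned clockwise and released, and my checks show it locked. I handed the job in with about 8.4 s on the clock.

- **Press and turn:** I gripped the bar (opening 14 mm) and pressed about 11 mm down, against about 8 N. I then turned it 1.31 rad clockwise, eased up 4 mm, let go and backed away.
- **Locked:** With the gripper clear, the bar had turned 75.7° (1.32 rad). Its top stayed 5.0 to 5.4 mm lower than at the start, which fits the 5.5 mm catch depth. With the starting angle of 0.05 to 0.2 rad, that puts the cap at about 1.37 to 1.52 rad.
- **Cup and forces:** The two cup-rim points I measured agree with the start to within 2 mm. The gripper was touching nothing, and the forces read after each move stayed under 10 N.
- **Disagreement:** The two cameras differ by about 3 mm in absolute height, so I relied on the change within each view. The force at full press was about 1 N less than the spring figures suggest for 11 mm. The cap still turned freely past the block, so it was deep enough. No check failed.

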